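Find the loose gate bolt and hold its locking cap open

ROBOT

A 6-joint arm with a two-finger parallel gripper is mounted at the origin on the work surface. World frame = base frame: x ahead of the robot, y to its left, z up, the work surface at z = 0. Lengths are in m, angles in rad, forces in N, time in s.
With the tool pointing down it reaches from about 0.35 to 0.85 m from the base axis. Payload 8.1 kg.
Tool frame: the origin (TCP) lies where the fingers leave the gripper's body, on its centre line; the fingertips stand 84 mm ahead of it and the grasp point (between the pads) lies 65 mm ahead of it; z points along the fingers, y is the line along which they close (so a half turn about z gives the same grasp; the last joint's range is limited). The gripper opens to 93 mm and grips with 3 to 60 N. Pads are 15 mm wide; open, the fingers measure 128 mm over their backs; the gripper's body (75 mm by 188 mm) begins 65 mm behind the grasp point.
Start: joints at [1.204, 0.13, 1.488, -0, 1.523, -0.085], TCP at [0.167, 0.576, 0.303] pointing down, gripper open.
Joint ranges: [-2.96, 2.96], [-0.89, 2.26], [0.02, 2.5], [-1.34, 4.48], [0, 2.73], [-2.66, 2.66]. Speed limits (rad/s): [2.39, 2.39, 2.79, 3.14, 3.14, 3.14].

INTERFACE

Orientations are given as a rotation vector (axis times angle).
In Python, from plant import robot gives the robot as it stands.
- The arm moves only by the shell command python3 -m jog 'ROWS' [FORCE]. ROWS is text: rows parted by semicolons, each of 5 numbers parted by spaces: the opening, from 0 (shut) to 1 (fully open), then the shift along the tool's x, y, z in m, then the turn about the tool's z in degrees. A call has 1 to 10 rows; each row shifts and turns the commanded pose from where the row before left it, along the tool's axes as they then stand; what a row does not reach is not made up. A row lasts 1/12 s, in which the tool goes at most 41.7 mm and 7.16 degrees, less where a joint would pass 70% of its speed; a pose out of reach is approached as far as the arm can. A call with a gripper value outside its range is refused whole. The fingers move at their own pace and stop on an object; FORCE is the grip in N (left out, the last holds). Time passes only in rows, so rows that do not move let the fingers close. It gives the time, the measured TCP pose, the force, the opening and the grip force at its end, in the units of the state.
- robot.read_state(): the state, without advancing time (a new reading comes with each control period).
- robot.read_camera(name): name is "scene" or "side" or "wrist"; returns a dict with "color" (420x560x3 uint8, red, green, blue), "intrinsics" (3x3 intrinsics, pixels), "pose" (4x4, takes a point from camera to world coordinates); the wrist camera has in their place "tool_from_camera" (4x4, takes a point from camera to tool coordinates, whose origin is the TCP and whose axes are the flange's). Camera axes: x right, y down, z forward; pixel columns grow to the right and rows downward; lengths in m; the calibration is good to about 2 mm. A picture is of the moment at which its call begins: read the wrist's pose just before it. There is no depth.
- robot.close_job(): hands the job in; it is judged then, once.
The state is a dict: "t": time; "q": joint angles; "dq": joint speeds; "joint_torque": joint torques, N m; "tool_pos": TCP position; "orientation": TCP orientation; "force": force on the tool from outside, world axes, zero at the start; "wrist_torque": the same for the moment, N m; "opening": finger opening in m; "gripper_force": force on a finger pad.
Only numpy, scipy, OpenCV 4.12 (cv2) and the standard library are available. Lean on these libraries where they do the work, as an engineer would, in place of code of your own. Each camera call takes 0.05 s, during which the arm holds its last target. There are 200 camera calls.

TASK

One of the three bolts in the sill under the little steel gate has worked loose. Swing the stiff gate open until it stands square to the sill and leave it there, then tap down on the bolt heads to find the one that gives, and lift that bolt's sprung locking cap up to about upright for the repairer's driver: finish while still holding it open. Keep the tight bolts' caps shut and leave the camera parts where they lie.

Things in the scene. Friction and masses are not known exactly. Their poses are not given: they have to be found in the camera images.
- tray: Fixed two-bay parts tray, 336 x 436 mm, grey felt floor 4 mm thick, 18 mm wooden rims. Origin at desk level in the middle of the gateway; y runs along the partition from the latch post to the gate's hinge post, x points square out of the partition into the far bay, z up. Wooden partition boards, 12 mm thick, top 44 mm, run on from the posts to the rims.
- sill (a point): Middle of the top of the gateway's dark steel sill, 26 mm above the desk, axes as the tray's. The sill is 30 mm wide (x) and 222 mm long (y), with the three bolts in a row; at y = +105 mm (hinge) and y = -105 mm (latch) stands a 12 mm square post, top 92 mm above the desk.
- gate (a joint): Opening angle of the steel gate, rad: 0 = shut (leaf along the sill, straight over the three bolts), pi/2 = square to the sill, standing out over the far bay (+x of the tray); stop at 2.3. Stiff hinge (0.2 N m of friction) that stays where it is left; it starts shut or up to 0.3 rad ajar. The leaf is 190 mm long, 8 mm thick, from 52 to 88 mm above the desk.
- gate_knob (a point): Middle of the gate's pull knob: an upright round steel pin 12 mm across that stands on the leaf's top edge from 88 to 112 mm above the desk, 150 mm from the hinge line. This point is 102 mm above the desk and moves with the gate.
- gate_hinge (a point): Point on the gate's upright hinge line, at the knob's height. The gate opens counter-clockwise seen from above.
- head_a (a point): Middle of the top of the head of bolt A, next to the gate's hinge post (+y end of the sill, 58 mm from the middle one): a round steel socket-head, 18 mm across, standing up through the window of its locking cap. Tops start 47 mm above the desk, 5 mm above the cap's top.
- head_b (a point): Middle of the top of the head of bolt B, in the middle of the sill: a round steel socket-head, 18 mm across, standing up through the window of its locking cap. Tops start 47 mm above the desk, 5 mm above the cap's top.
- head_c (a point): Middle of the top of the head of bolt C, next to the latch post (-y end, 58 mm from the middle one): a round steel socket-head, 18 mm across, standing up through the window of its locking cap. Tops start 47 mm above the desk, 5 mm above the cap's top.
- bolt_a (a joint): How far bolt A has sunk, m: 0 at the start. A tight bolt is solid (under 1 mm even when pressed hard). The one loose bolt (any of the three, they look alike) sinks 5 mm in its rubber bush, down to 42 mm above the desk, when its head is pushed down with about 3 N, and stays down.
- bolt_b (a joint): How far bolt B has sunk, m: 0 at the start. A tight bolt is solid (under 1 mm even when pressed hard). The one loose bolt (any of the three, they look alike) sinks 5 mm in its rubber bush, down to 42 mm above the desk, when its head is pushed down with about 3 N, and stays down.
- bolt_c (a joint): How far bolt C has sunk, m: 0 at the start. A tight bolt is solid (under 1 mm even when pressed hard). The one loose bolt (any of the three, they look alike) sinks 5 mm in its rubber bush, down to 42 mm above the desk, when its head is pushed down with about 3 N, and stays down.
- cap_a (a joint): Opening angle of the locking cap of bolt A, rad: 0 = shut, pi/2 = upright, stop at 1.75. At its +y end it has a thumb lip 18 mm wide, 3 mm thick, 10 mm long, underside 39 mm above the desk when shut. A spring of 0.016 N m (shut) to 0.03 N m (open) snaps it shut if let go. A light pinch (about 6 N) lets it turn between the fingers as it is lifted.
- cap_b (a joint): Opening angle of the locking cap of bolt B, rad: 0 = shut, pi/2 = upright, stop at 1.75. At its +y end it has a thumb lip 18 mm wide, 3 mm thick, 10 mm long, underside 39 mm above the desk when shut. A spring of 0.016 N m (shut) to 0.03 N m (open) snaps it shut if let go. A light pinch (about 6 N) lets it turn between the fingers as it is lifted.
- cap_c (a joint): Opening angle of the locking cap of bolt C, rad: 0 = shut, pi/2 = upright, stop at 1.75. At its +y end it has a thumb lip 18 mm wide, 3 mm thick, 10 mm long, underside 39 mm above the desk when shut. A spring of 0.016 N m (shut) to 0.03 N m (open) snaps it shut if let go. A light pinch (about 6 N) lets it turn between the fingers as it is lifted.
- grip_a (a point): Point inside the cap of bolt A, midway between its flat sides, 26 mm from its hinge towards +y of the tray, 35 mm above the desk when shut; moves with the cap. The cap is an aluminium hood 36 mm wide (x of the tray; it overhangs the sill 3 mm each side, so it can be pinched by these sides from above), 34 mm long (y), from 28 to 42 mm above the desk, with a window for the bolt head.
- grip_b (a point): Point inside the cap of bolt B, midway between its flat sides, 26 mm from its hinge towards +y of the tray, 35 mm above the desk when shut; moves with the cap. The cap is an aluminium hood 36 mm wide (x of the tray; it overhangs the sill 3 mm each side, so it can be pinched by these sides from above), 34 mm long (y), from 28 to 42 mm above the desk, with a window for the bolt head.
- grip_c (a point): Point inside the cap of bolt C, midway between its flat sides, 26 mm from its hinge towards +y of the tray, 35 mm above the desk when shut; moves with the cap. The cap is an aluminium hood 36 mm wide (x of the tray; it overhangs the sill 3 mm each side, so it can be pinched by these sides from above), 34 mm long (y), from 28 to 42 mm above the desk, with a window for the bolt head.
- caphinge_a (a point): Middle of the hinge of the cap of bolt A: 19 mm towards -y of the tray from the bolt's axis, 30 mm above the desk, hinge line along x of the tray. The cap's +y end (the lip) lifts and swings over towards -y.
- caphinge_b (a point): Middle of the hinge of the cap of bolt B: 19 mm towards -y of the tray from the bolt's axis, 30 mm above the desk, hinge line along x of the tray. The cap's +y end (the lip) lifts and swings over towards -y.
- caphinge_c (a point): Middle of the hinge of the cap of bolt C: 19 mm towards -y of the tray from the bolt's axis, 30 mm above the desk, hinge line along x of the tray. The cap's +y end (the lip) lifts and swings over towards -y.
- top_cover: Bystander: black enamelled camera top cover, 132 x 32 mm, 32 mm high, loose in the near bay. Origin under its middle.
- shoe_cover: Bystander: silver flash shoe cover, 24 x 30 mm, 9 mm high, loose in the near bay. Origin under its middle.
- spring_housing: Bystander: copper shutter spring housing, round, 34 mm across, 24 mm high, loose in the far bay. Origin under its middle.
- mirror_guard: Bystander: clear acrylic mirror guard, an open trough 44 x 60 mm, 25 mm high, loose in the far bay. Origin under its middle.

How it is judged:
By the outcome, as a careful person would: the job done as asked, in the order asked, and still so for the second after the job is handed in, while the arm keeps its last pose, push and grip.
It also fails if it takes over 58 s, if anything falls off the work surface, if the arm or the gripper's body presses on something with over 40 N, if the wrist force passes 120 N, or if a joint passes its speed limit or range.

## Working session

There is one attempt and no reset: what is moved stays moved. The work goes in short steps, Python scripts to look and compute and a shell command to move; the robot and the scene stay as the last step left them, time stands still between calls to the robot, and variables do not carry over. Pictures are saved under pics/ and viewed, at most 10 in all, crops included, and the job is handed in when it is done.

```bash
mkdir -p pics; ls
python3 - <<'E'
from plant import robot
import cv2,numpy as np
s=robot.read_state();print({k:np.round(v,3).tolist() for k,v in s.items()})
for n in("scene","side"):
    c=robot.read_camera(n);cv2.imwrite(f"pics/{n}0.png",c["color"][:,:,::-1])
    print(n,c["intrinsics"].tolist(),np.round(c["pose"],4).tolist())
    np.savez(f"{n}.npz",**{k:c[k] for k in("color","intrinsics","pose")})
c=robot.read_camera("wrist");cv2.imwrite("pics/wrist0.png",c["color"][:,:,::-1]);print(np.round(c["tool_from_camera"],4).tolist(),c["intrinsics"].tolist())
E
```

```text
pics
{'t': 0.0, 'q': [1.204, 0.131, 1.489, -0.0, 1.523, -0.085], 'dq': [0.0, -0.0, -0.001, -0.0, 0.003, -0.0], 'joint_torque': [-0.0, -55.982, -49.177, 0.077, 0.035, -0.0], 'tool_pos': [0.167, 0.576, 0.302], 'orientation': [-0.441, -3.11, 0.003], 'force': [0.736, -0.763, -0.456], 'wrist_torque': [0.06, -0.022, 0.028], 'gripper_force': 0.0, 'opening': 0.093}
scene [[409.6479931762858, 0.0, 280.95043573715066], [0.0, 409.6479931762858, 212.2694582651891], [0.0, 0.0, 1.0]] [[0.2937, 0.7862, -0.5437, 0.937], [0.9558, -0.2365, 0.1745, -0.1268], [0.0086, -0.571, -0.8209, 0.6703], [0.0, 0.0, 0.0, 1.0]]
side [[461.88097243999937, 0.0, 278.9623180522422], [0.0, 461.88097243999937, 209.14674721938073], [0.0, 0.0, 1.0]] [[-0.9247, -0.2502, 0.287, 0.3502], [-0.3807, 0.6215, -0.6847, 0.4931], [-0.0071, -0.7424, -0.6699, 0.5943], [0.0, 0.0, 0.0, 1.0]]
[[0.0009, -0.968, -0.251, 0.07], [1.0, 0.0011, -0.0004, -0.0002], [0.0007, -0.251, 0.968, -0.0834], [0.0, 0.0, 0.0, 1.0]] [[316.22089643759193, 0.0, 281.3998288197402], [0.0, 316.22089643759193, 208.51588134807815], [0.0, 0.0, 1.0]]
```

View pics/scene0.png

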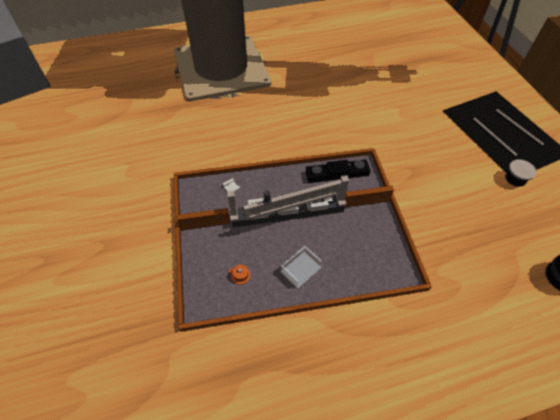

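View pics/side0.png

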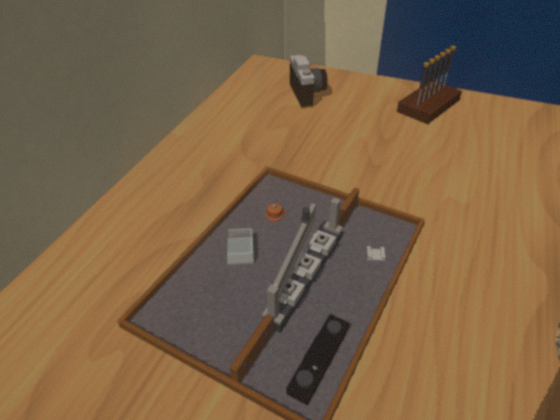

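```bash
cat > h.py <<'E'
import numpy as np
def load(n):
    d=np.load(n+".npz");return d["intrinsics"],d["pose"],d["color"]
def ray(n,uv):
    K,P,_=load(n);d=P[:3,:3]@np.linalg.solve(K,[uv[0],uv[1],1.]);return P[:3,3],d
def plane(n,uv,z):
    o,d=ray(n,uv);return o+d*(z-o[2])/d[2]
def proj(n,X):
    K,P,_=load(n);p=(np.asarray(X)-P[:3,3])@P[:3,:3];p=K@p;return p[:2]/p[2]
E
python3 - <<'E'
from h import *
import cv2
a=load("side")[2][188:333,255:355][:,:,::-1];b=load("scene")[2][170:235,222:357][:,:,::-1]
A=cv2.resize(a,None,fx=4,fy=4,interpolation=cv2.INTER_CUBIC);B=cv2.resize(b,None,fx=2.9,fy=2.9,interpolation=cv2.INTER_CUBIC)
M=np.zeros((580,800,3),np.uint8);M[:A.shape[0],:400]=A;M[:B.shape[0],405:405+B.shape[1]]=B
cv2.imwrite("pics/m.png",M)
for uv in[(175,178),(376,152),(427,287),(180,321)]:print("scene rim",plane("scene",uv,.018).round(4))
for uv in[(268,171),(423,220),(125,322)]:print("side rim",plane("side",uv,.018).round(4))
print(plane("scene",(232,187),.092),plane("scene",(344,181),.092),plane("side",(335,202),.092),plane("side",(272,286),.092))
print("knob",plane("scene",(267,193),.112),plane("side",(307,207),.112))
E
```

```text
scene rim [ 0.3603 -0.1713  0.018 ]
scene rim [0.4122 0.2558 0.018 ]
scene rim [0.7279 0.2072 0.018 ]
scene rim [ 0.6643 -0.2097  0.018 ]
side rim [ 0.6624 -0.1955  0.018 ]
side rim [ 0.3441 -0.1661  0.018 ]
side rim [0.7128 0.2175 0.018 ]
[ 0.47584563 -0.07175466  0.092     ] [0.52074932 0.12633771 0.092     ] [ 0.48630908 -0.07106457  0.092     ] [0.5143582  0.12870698 0.092     ]
knob [ 0.5218003  -0.01920278  0.112     ] [ 0.51798025 -0.0208666   0.112     ]
```

View pics/m.png

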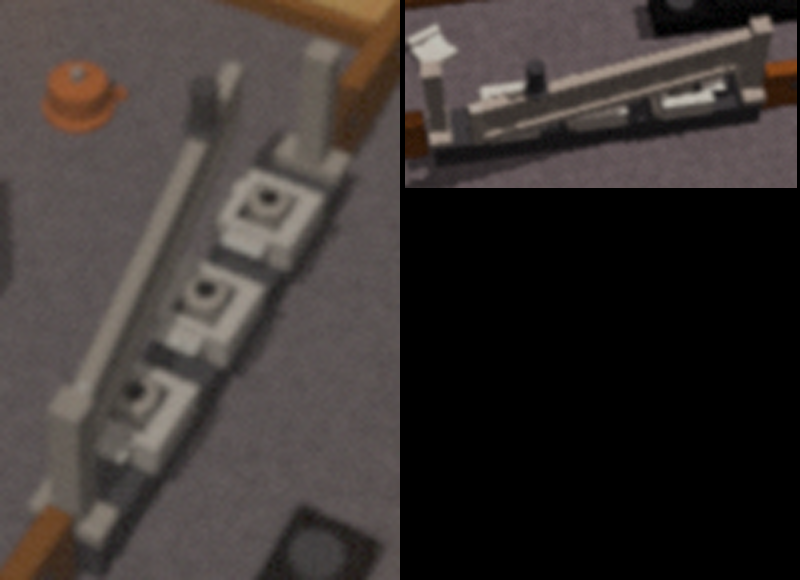

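```bash
cat >> h.py <<'E'
from scipy.optimize import least_squares
def fit(obs):
    # obs: (cam,uv,(x,y,z) in tray)
    def W(p,X):
        c,s=np.cos(p[2]),np.sin(p[2]);return np.array([p[0]+c*X[0]-s*X[1],p[1]+s*X[0]+c*X[1],X[2]])
    f=lambda p:np.concatenate([proj(n,W(p,X))-uv for n,uv,X in obs])
    r=least_squares(f,[.5,.03,-.17],loss="soft_l1");return r.x,f(r.x).reshape(-1,2),W
E
python3 - <<'E'
from h import *
obs=[("side",(322,238),(0,-.058,.047)),("side",(306.5,260.5),(0,0,.047)),("side",(289.3,285.5),(0,.058,.047)),
("side",(273,288),(0,.105,.092)),("side",(335.5,200.5),(0,-.105,.092)),
("scene",(231,192.4),(0,-.105,.092)),("scene",(344.4,178.3),(0,.105,.092))]
p,r,W=fit(obs);print(p.round(4));print(r.round(1).tolist())
for z,uvs,uvd in[(.112,(267.5,192),(306,208))]:
    for n,uv in(("scene",uvs),("side",uvd)):
        k=plane(n,uv,z);d=k[:2]-p[:2];c,s=np.cos(p[2]),np.sin(p[2]);print(n,k.round(4),"tray",np.round([c*d[0]+s*d[1],-s*d[0]+c*d[1]],4))
for n in "abc":print(n,W(p,(0,dict(a=.058,b=0,c=-.058)[n],.047)).round(4))
E
```

```text
[ 0.4991  0.028  -0.1198]
[[0.1, -1.1], [-0.1, -0.6], [-0.4, -0.1], [-0.2, 0.5], [0.3, -0.5], [-0.1, -0.3], [0.7, -1.7]]
scene [ 0.52   -0.0178  0.112 ] tray [ 0.0262 -0.043 ]
side [ 0.5186 -0.0181  0.112 ] tray [ 0.0249 -0.0434]
a [0.506  0.0856 0.047 ]
b [0.4991 0.028  0.047 ]
c [ 0.4922 -0.0296  0.047 ]
```

```bash
python3 -m jog '1 0 0 0 6.75;1 0 0 0 6.75;1 0 0 0 6.75;1 0 0 0 6.75;1 0 0 0 6.75;1 0 0 0 6.75;1 0 0 0 6.75;1 0 0 0 6.75;1 0 0 0 6.75;1 0 0 0 6.75'
python3 -m jog '1 0 0 0 6.75;1 0 0 0 6.55;1 -0.03 0.023 0 0;1 -0.03 0.023 0 0;1 -0.03 0.023 0 0;1 -0.03 0.023 0 0;1 -0.03 0.023 0 0;1 -0.03 0.023 0 0;1 -0.03 0.023 0 0;1 -0.03 0.023 0 0'
python3 -m jog '0.6 -0.03 0.023 0 0;0.6 -0.03 0.023 0 0;0.6 -0.03 0.023 0 0;0.6 -0.03 0.023 0 0;0.6 -0.03 0.023 0 0;0.6 -0.03 0.023 0 0;0.6 0 0 0 0;0.6 0 0 0 0'
cat >> h.py <<'E'
from scipy.spatial.transform import Rotation as Ro
P=np.array([.4991,.028,-.1198])
def tray(w):
    d=np.asarray(w)[:2]-P[:2];c,s=np.cos(P[2]),np.sin(P[2]);return np.array([c*d[0]+s*d[1],-s*d[0]+c*d[1]])
def rep(s):
    R=Ro.from_rotvec(s["orientation"]).as_matrix();y=R[:,1]
    print("t%.2f"%s["t"],"tray xy",(tray(s["tool_pos"])*1e3).round(1),"z %.1f"%(s["tool_pos"][2]*1e3),"yaw err deg %.2f"%np.degrees(np.arctan2(y[1],y[0])-P[2]),"tz",R[:,2].round(3),"F",np.round(s["force"],1),"open %.1f"%(s["opening"]*1e3),"gf",round(s["gripper_force"],1))
E
python3 - <<'E'
from h import *
from plant import robot
rep(robot.read_state())
E
```

```text
t: 0.98
tool_pos: [0.1668, 0.5762, 0.3023]
orientation: [2.102, 2.335, -0.001]
force: [-0.6, -0.2, -0.1]
opening: 0.093
gripper_force: 0.0
t: 1.82
tool_pos: [0.3208, 0.3142, 0.3026]
orientation: [2.352, 2.083, -0.0]
force: [0.8, 1.2, 0.1]
opening: 0.0928
gripper_force: 0.0
t: 2.48
tool_pos: [0.4361, 0.1188, 0.3024]
orientation: [-2.356, -2.077, 0.001]
force: [-0.5, 0.7, -0.9]
opening: 0.0559
gripper_force: 0.0
t2.48 tray xy [-73.4  82.6] z 302.4 yaw err deg -0.33 tz [-0.001 -0.    -1.   ] F [-0.5  0.7 -0.9] open 55.9 gf 0.0
```

```bash
python3 -m jog '0.6 -0.0314 0.0247 0 0;0.6 -0.0314 0.0247 0 0;0.6 -0.0314 0.0247 0 0;0.6 -0.0314 0.0247 0 0;0.6 0 0 0 0;0.6 0 0 0 0' >/dev/null
cat >> h.py <<'E'
def snap(name):
    from plant import robot
    import cv2
    s=robot.read_state();c=robot.read_camera("wrist")
    T=np.eye(4);T[:3,:3]=Ro.from_rotvec(s["orientation"]).as_matrix();T[:3,3]=s["tool_pos"]
    np.savez(name+".npz",intrinsics=c["intrinsics"],pose=T@c["tool_from_camera"],color=c["color"]);cv2.imwrite(f"pics/{name}.png",c["color"][:,:,::-1]);rep(s)
E
python3 -c "
from h import *
snap('w1')
for n,X in dict(a=(0,.058),b=(0,0),c=(0,-.058)).items():
    c,s=np.cos(P[2]),np.sin(P[2]);print(n,proj('w1',(P[0]+c*X[0]-s*X[1],P[1]+s*X[0]+c*X[1],.047)).round(1))
"
```

```text
t2.98 tray xy [ 24.8 -41.6] z 302.1 yaw err deg -0.17 tz [-0.002  0.001 -1.   ] F [ 0.7  0.3 -0.7] open 55.6 gf 0.0
a [257.8  95.5]
b [259.  153.4]
c [260.  206.6]
```

View pics/w1.png

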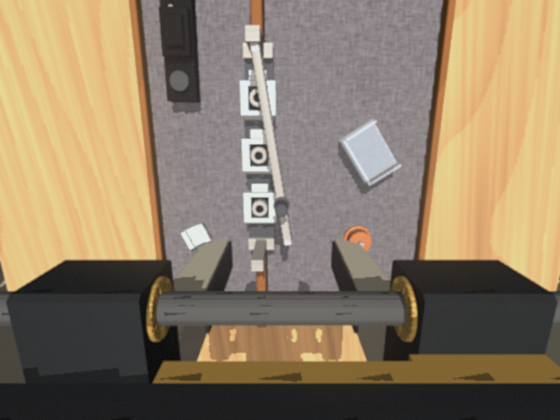

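Run:
```python
from h import *
obs=[("side",(322,238),(0,-.058,.047)),("side",(306.5,260.5),(0,0,.047)),("side",(289.3,285.5),(0,.058,.047)),
("side",(273,288),(0,.105,.092)),("side",(335.5,200.5),(0,-.105,.092)),
("scene",(231,192.4),(0,-.105,.092)),("scene",(344.4,178.3),(0,.105,.092)),
("w1",(256,97.5),(0,.058,.047)),("w1",(258.5,155.5),(0,0,.047)),("w1",(260,208),(0,-.058,.047)),("w1",(252.5,33),(0,.105,.092))]
p,r,W=fit(obs);print(p.round(4));print(r.round(1).tolist())
print("w1 only",fit(obs[7:])[0].round(4))
for n,uv in(("scene",(267.5,192)),("side",(306,208)),("w1",(282,204.5))):print("knob",n,tray(plane(n,uv,.112)).round(4))
import cv2
for n,uv,z in(("shoe",(196,237),.009),("copper",(358,240),.024),("guardcorner",(341,152),.02),("guard2",(370,185),.02),("leaf tip",(288,243),.088)):print(n,tray(plane("w1",uv,z)).round(3))
```

```text
[ 0.4988  0.0268 -0.1182]
[[0.5, -1.6], [0.3, -1.1], [0.2, -0.6], [0.5, -0.0], [0.6, -0.9], [-0.8, -0.2], [0.0, -1.8], [1.6, -0.7], [0.3, -0.9], [-0.0, -0.3], [-0.2, -0.3]]
w1 only [ 0.4984  0.0263 -0.1181]
knob scene [ 0.0262 -0.043 ]
knob side [ 0.0249 -0.0434]
knob w1 [ 0.0243 -0.0397]
shoe [-0.084 -0.107]
copper [ 0.116 -0.106]
guardcorner [ 0.092 -0.001]
guard2 [ 0.127 -0.039]
leaf tip [ 0.03  -0.085]
```

```bash
sed -i 's/^P=.*/P=np.array([.4988,.0268,-.1182])/' h.py
python3 -m jog '0.35 0 0 0.031 0;0.35 0 0 0.031 0;0.35 0 0 0.031 0;0.35 0 0 0.031 0;0.35 0 0 0 0;0 0 0 0 0;0 0 0 0 0;0 0 0 0 0;0 0 0 0 0;0 0 0 0 0' 12
python3 -c "
from h import *
from plant import robot
rep(robot.read_state())"
```

```text
t: 3.87
tool_pos: [0.5199, -0.0159, 0.1813]
orientation: [2.35, 2.081, 0.005]
force: [-1.3, 2.1, 7.2]
opening: 0.0111
gripper_force: 12.0
t3.87 tray xy [ 26.  -39.9] z 181.3 yaw err deg -0.16 tz [ 0.004  0.    -1.   ] F [-1.3  2.1  7.2] open 11.1 gf 12.0
```

```bash
python3 -m jog '0 0 0 0 0;0 0 0 0 0;0 0 0 -0.002 0;0 0 0 0 0'
python3 -c "
from h import *
snap('w2')"
```

```text
t: 4.2
tool_pos: [0.5188, -0.016, 0.1814]
orientation: [2.352, 2.082, 0.001]
force: [-1.3, 3.3, 1.4]
opening: 0.0107
gripper_force: 12.0
t4.20 tray xy [ 24.9 -40.1] z 181.4 yaw err deg -0.18 tz [ 0.001  0.    -1.   ] F [-1.3  3.3  1.4] open 10.7 gf 12.0
```

View pics/w2.png

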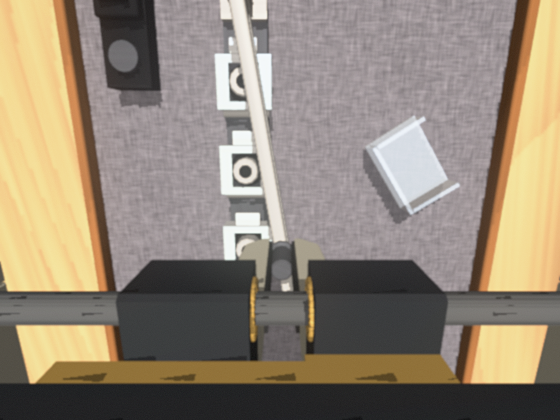

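Run:
```python
from h import *
for v in(245,250,262,275):print(v,tray(plane("w2",(282,v),.112)).round(4))
c,s=np.cos(P[2]),np.sin(P[2])
t=np.array([.0249,-.0401]);print(proj("w2",(P[0]+c*t[0]-s*t[1],P[1]+s*t[0]+c*t[1],.112)))
for n,uv in(("A",(241,81)),("B",(245,171))):print(n,tray(plane("w2",uv,.047)).round(4))
import cv2
I=load("w2")[2][215:305,220:345,::-1];cv2.imwrite("pics/w2c.png",cv2.resize(I,None,fx=5,fy=5,interpolation=cv2.INTER_CUBIC))
```

```text
245 [ 0.0247 -0.03  ]
250 [ 0.0247 -0.0327]
262 [ 0.0247 -0.0394]
275 [ 0.0247 -0.0468]
[282.45222703 263.21606591]
A [-0.0014  0.0575]
B [-0.0007 -0.0006]
```

View pics/w2c.png

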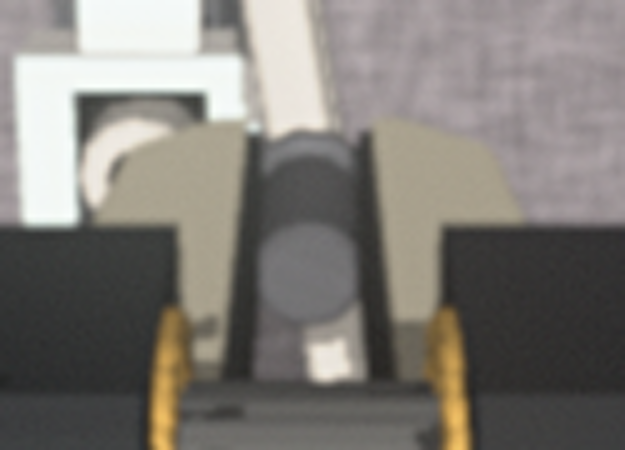

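```bash
python3 -m jog '0 0.0032 0.0146 0 0;0 0.0047 0.0144 0 0;0 0.0061 0.0137 0 0;0 0.0074 0.0130 0 0;0 0.0087 0.0122 0 0;0 0.0100 0.0114 0 0;0 0.0110 0.0102 0 0' 15
python3 -m jog '0 0.0119 0.0091 0 0;0 0.0129 0.0079 0 0;0 0.0135 0.0065 0 0;0 0.0141 0.0052 0 0;0 0.0145 0.0037 0 0;0 0.0150 0.0023 0 0;0 0.0149 0.0008 0 0;0 0 0 0 0;0 0 0 0 0'
python3 -c "
from h import *
snap('w3')"
```

```text
t: 4.83
tool_pos: [0.6146, 0.0232, 0.1816]
orientation: [2.351, 2.081, -0.001]
force: [-1.4, -1.8, 4.9]
opening: 0.0106
gripper_force: 15.0
t: 5.58
tool_pos: [0.6611, 0.1169, 0.1816]
orientation: [2.35, 2.084, 0.003]
force: [0.2, 1.4, 5.6]
opening: 0.0109
gripper_force: 15.0
t5.58 tray xy [150.6 108.6] z 181.6 yaw err deg -0.09 tz [ 0.002  0.001 -1.   ] F [0.2 1.4 5.6] open 10.9 gf 15.0
```

View pics/w3.png

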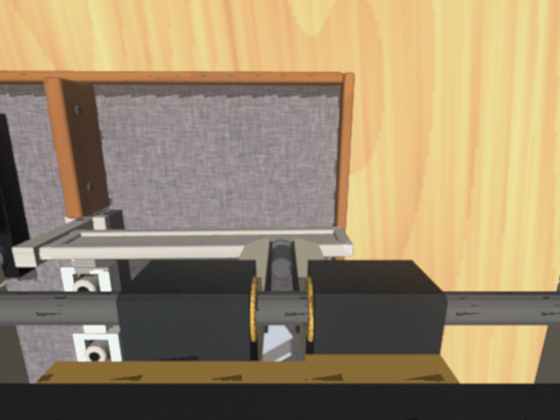

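Run:
```python
from h import *
g=load("w3")[2].mean(2)
for u in(90,120,150,180,210,235,325,335,345):print(u,g[226:262,u].astype(int).tolist())
```

```text
90 [71, 71, 75, 92, 117, 140, 170, 202, 216, 206, 169, 138, 130, 130, 128, 127, 126, 123, 122, 124, 141, 173, 201, 214, 216, 218, 217, 215, 212, 212, 209, 202, 182, 166, 168, 171]
120 [53, 51, 64, 92, 121, 149, 185, 207, 214, 198, 156, 131, 129, 130, 128, 126, 126, 123, 123, 128, 150, 186, 208, 214, 216, 214, 215, 212, 210, 209, 209, 202, 166, 101, 49, 44]
150 [142, 141, 137, 127, 131, 158, 194, 213, 207, 175, 141, 129, 130, 128, 128, 126, 127, 124, 126, 137, 162, 195, 209, 215, 214, 214, 212, 210, 208, 207, 205, 189, 149, 105, 76, 59]
180 [148, 142, 137, 129, 138, 169, 199, 214, 203, 166, 135, 130, 129, 129, 128, 128, 126, 125, 124, 140, 172, 199, 212, 213, 213, 211, 209, 208, 205, 206, 200, 178, 135, 90, 62, 50]
210 [137, 136, 132, 131, 148, 183, 207, 216, 200, 158, 132, 129, 129, 130, 130, 127, 129, 125, 128, 150, 185, 207, 212, 213, 212, 210, 209, 206, 204, 207, 201, 169, 120, 87, 63, 53]
235 [139, 137, 130, 131, 157, 193, 212, 209, 179, 144, 129, 131, 130, 129, 130, 129, 126, 127, 135, 159, 193, 210, 215, 214, 213, 210, 208, 206, 207, 207, 192, 155, 111, 84, 63, 53]
325 [137, 132, 134, 159, 197, 216, 211, 183, 147, 131, 130, 128, 129, 130, 132, 128, 127, 136, 163, 197, 214, 218, 217, 213, 213, 213, 212, 213, 212, 198, 156, 114, 104, 92, 69, 51]
335 [103, 138, 143, 134, 130, 121, 116, 109, 103, 101, 100, 105, 111, 121, 126, 129, 131, 139, 168, 200, 216, 216, 217, 215, 213, 214, 213, 212, 213, 196, 151, 106, 91, 79, 63, 53]
345 [139, 140, 144, 151, 154, 155, 153, 144, 138, 133, 132, 131, 131, 131, 130, 131, 134, 148, 185, 223, 233, 231, 224, 220, 221, 218, 215, 212, 212, 202, 188, 185, 184, 152, 97, 55]
```

Run:
```python
from h import *
for z,a,b in((.088,(120,246.6),(335,244.05)),(.088,(120,258.3),(335,256))):
    A,B=tray(plane("w3",a,z)),tray(plane("w3",b,z));d=B-A;print(A.round(4),B.round(4),"gate angle-90 deg",np.degrees(np.arctan2(d[1],d[0])).round(2))
for n,uv in(("knob",(281.5,260)),):print(tray(plane("w3",uv,.112)).round(4))
```

```text
[0.0538 0.1086] [0.1821 0.11  ] gate angle-90 deg 0.66
[0.0528 0.101 ] [0.1824 0.1024] gate angle-90 deg 0.59
[0.1502 0.1104]
```

```bash
python3 -m jog '0.3 0 0 0 0;0.3 0 0 0 0;0.3 0 0 0 0;0.3 0 0 -0.017 0;0.3 0 0 -0.017 0;0.3 0 0 -0.005 0;0 -0.010 -0.030 0 0;0 -0.010 -0.030 0 0;0 -0.010 -0.030 0 0;0 -0.010 -0.030 0 0'
python3 -m jog '0 -0.010 -0.030 0 0;0 0 0 0 0;0 0 0 0 0;0 0 0 0.025 0;0 0 0 0.025 0;0 0 0 0.025 0;0 0 0 0 0;0 0 0 0 0'
python3 -c "
from h import *
snap('w4')
for uv,z in(((0,0),0),):pass
"
```

```text
t: 6.47
tool_pos: [0.535, 0.0899, 0.2186]
orientation: [-2.352, -2.082, 0.001]
force: [-0.4, -0.4, 0.1]
opening: 0.0061
gripper_force: 0.0
t: 7.13
tool_pos: [0.5053, 0.084, 0.1437]
orientation: [-2.351, -2.081, 0.004]
force: [-0.5, -0.2, -0.5]
opening: 0.0003
gripper_force: 0.0
t7.13 tray xy [-0.3 57.6] z 143.7 yaw err deg -0.18 tz [-0.003 -0.    -1.   ] F [-0.5 -0.2 -0.5] open 0.3 gf 0.0
```

View pics/w4.png

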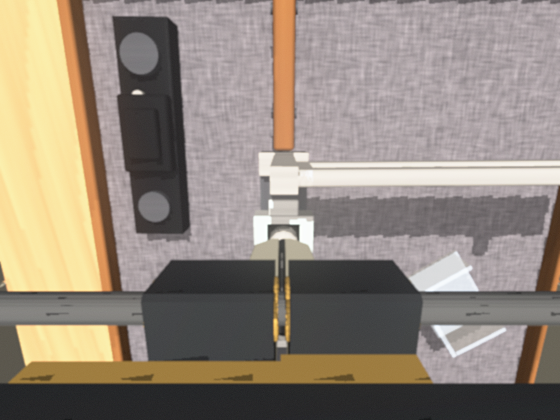

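```bash
python3 -m jog '0 0 0 0.005 0;0 0 0 0.005 0;0 0 0 0 0;0 0 0 0 0'; python3 -m jog '0 0 0 0.001 0;0 0 0 0.001 0;0 0 0 0.001 0;0 0 0 0 0';  python3 -m jog '0 0 0 0.001 0;0 0 0 0.001 0;0 0 0 0 0;0 0 0 0 0'
```

```text
t: 7.52
tool_pos: [0.5058, 0.0841, 0.1351]
orientation: [2.352, 2.083, 0.001]
force: [0.0, -0.7, -0.4]
opening: 0.0005
gripper_force: 0.0
t: 7.85
tool_pos: [0.5055, 0.0841, 0.1316]
orientation: [-2.352, -2.083, 0.0]
force: [-0.4, -0.0, 0.1]
opening: 0.0005
gripper_force: 0.0
t: 8.18
tool_pos: [0.5056, 0.0841, 0.1297]
orientation: [2.352, 2.083, 0.0]
force: [0.3, 0.6, -0.2]
opening: 0.0005
gripper_force: 0.0
```

```bash
for i in 1; do python3 -m jog '0 0 0 0.001 0;0 0 0 0 0' ; python3 -m jog '0 0 0 0.001 0;0 0 0 0 0';python3 -m jog '0 0 0 0.001 0;0 0 0 0 0'; done | grep -E "tool_pos|force:"
```

```text
tool_pos: [0.5056, 0.0841, 0.1287]
force: [0.4, 1.0, 0.7]
gripper_force: 0.2
tool_pos: [0.5056, 0.0841, 0.1277]
force: [0.5, 0.3, 0.8]
gripper_force: 0.3
tool_pos: [0.5056, 0.084, 0.1266]
force: [0.6, 0.3, 0.5]
gripper_force: 0.3
```

```bash
for i in 1; do python3 -m jog '0 0 0 0.001 0;0 0 0 0 0' ; python3 -m jog '0 0 0 0.001 0;0 0 0 0 0'; done | grep -E "tool_pos|force:"
python3 -c "
from h import *
snap('w5')
import cv2
I=load('w5')[2][150:300,200:360,::-1];cv2.imwrite('pics/w5c.png',cv2.resize(I,None,fx=4,fy=4,interpolation=cv2.INTER_CUBIC))"
```

```text
tool_pos: [0.5057, 0.0841, 0.1263]
force: [-3.7, -0.8, 8.0]
gripper_force: 3.7
tool_pos: [0.5058, 0.0841, 0.1262]
force: [-8.2, -0.0, 16.4]
gripper_force: 8.1
t9.02 tray xy [ 0.2 57.7] z 126.2 yaw err deg -0.17 tz [ 0. -0. -1.] F [-8.2 -0.  16.4] open 0.2 gf 8.1
```

View pics/w5c.png

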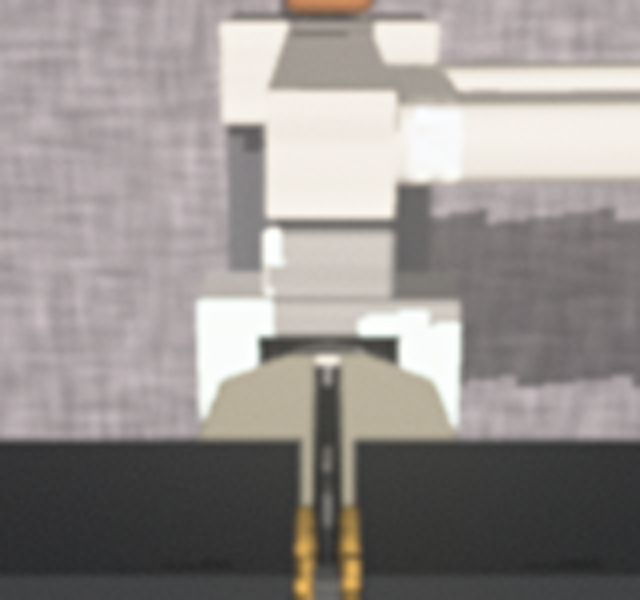

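```bash
(python3 -m jog '0 0 0 -0.02 0;0 0 0 0 0;0 -0.029 0 0 0;0 -0.029 0 0 0;0 0 0 0 0;0 0 0 0.008 0;0 0 0 0.004 0;0 0 0 0 0;0 0 0 0 0'; for i in 1; do python3 -m jog '0 0 0 0.001 0;0 0 0 0 0' ; python3 -m jog '0 0 0 0.001 0;0 0 0 0 0';python3 -m jog '0 0 0 0.001 0;0 0 0 0 0'; done) | grep -E "t:|tool_pos|force:"
```

```text
t: 9.82
tool_pos: [0.4983, 0.0273, 0.1318]
force: [-0.0, 0.2, -0.5]
gripper_force: 0.0
t: 9.98
tool_pos: [0.4984, 0.0272, 0.1314]
force: [0.1, 0.1, 0.1]
gripper_force: 0.0
t: 10.15
tool_pos: [0.4986, 0.027, 0.1312]
force: [-3.4, 2.5, 7.5]
gripper_force: 3.7
t: 10.32
tool_pos: [0.4987, 0.027, 0.1311]
force: [-7.4, 1.5, 16.4]
gripper_force: 7.9
```

```bash
python3 -m jog '0 0 0 -0.02 0;0.5 0 0 0 0;0.5 0.033 0 0 0;0.5 0.032 0 0 0;0.5 0 0 0 0;0.5 0 0 0 0;0.5 0 0 0 0;0.5 0 0 0 0' 6
python3 -c "
from h import *
from plant import robot
rep(robot.read_state())"
```

```text
t: 10.98
tool_pos: [0.5062, 0.0903, 0.1493]
orientation: [-2.352, -2.082, 0.001]
force: [0.3, -0.1, -0.3]
opening: 0.0425
gripper_force: 0.0
t10.98 tray xy [-0.1 63.9] z 149.3 yaw err deg -0.19 tz [-0.001 -0.    -1.   ] F [ 0.3 -0.1 -0.3] open 42.5 gf 0.0
```

```bash
python3 -m jog '0.5 0.001 0 0 0;0.5 0 0 0.012 0;0.5 0 0 0.012 0;0.5 0 0 0.012 0;0.5 0 0 0.011 0;0.5 0 0 0 0;0.5 0 0 0 0' 6
python3 -m jog '0.2 0 0 0 0;0.2 0 0 0 0;0.2 0 0 0 0;0.2 0 0 0 0;0.2 0 0 0 0;0.2 0 0 0 0'
python3 -c "
from h import *
from plant import robot
rep(robot.read_state())"
```

```text
t: 11.57
tool_pos: [0.5054, 0.0919, 0.1011]
orientation: [-2.351, -2.081, 0.004]
force: [0.1, 0.2, -0.6]
opening: 0.0464
gripper_force: 0.0
t: 12.07
tool_pos: [0.507, 0.0921, 0.1033]
orientation: [2.351, 2.082, 0.002]
force: [0.1, -0.0, 1.4]
opening: 0.0355
gripper_force: 6.0
t12.07 tray xy [ 0.4 65.8] z 103.3 yaw err deg -0.17 tz [ 0.001  0.    -1.   ] F [ 0.1 -0.   1.4] open 35.5 gf 6.0
```

```bash
python3 -m jog '0.2 -0.0016 0 -0.0040 0;0.2 -0.0022 0 -0.0037 0;0.2 -0.0028 0 -0.0034 0;0.2 -0.0032 0 -0.0029 0;0.2 -0.0036 0 -0.0024 0;0.2 0 0 0 0;0.2 0 0 0 0'
python3 -c "
from h import *
from plant import robot
rep(robot.read_state())"
python3 -m jog '0.2 -0.0040 0 -0.0018 0;0.2 -0.0042 0 -0.0011 0;0.2 -0.0043 0 -0.0005 0;0.2 -0.0043 0 0.0002 0;0.2 -0.0042 0 0.0009 0;0.2 0 0 0 0;0.2 0 0 0 0'
python3 -c "
from h import *
snap('w6')
from plant import robot
import cv2
c=robot.read_camera('side');c2=robot.read_camera('scene')
a=cv2.resize(c['color'][190:330,235:375],None,fx=4,fy=4,interpolation=cv2.INTER_CUBIC)
b=cv2.resize(c2['color'][160:230,290:350],None,fx=3.9,fy=3.9,interpolation=cv2.INTER_CUBIC)
M=np.zeros((560,800,3),np.uint8);M[:560,:560]=a;M[:b.shape[0],563:563+b.shape[1]]=b
cv2.imwrite('pics/fin.png',M[:,:,::-1])"
```

```text
t: 12.65
tool_pos: [0.5052, 0.0783, 0.1198]
orientation: [2.352, 2.082, 0.001]
force: [1.3, 0.8, 4.1]
opening: 0.0362
gripper_force: 6.0
t12.65 tray xy [ 0.3 51.9] z 119.8 yaw err deg -0.20 tz [ 0.001 -0.    -1.   ] F [1.3 0.8 4.1] open 36.2 gf 6.0
t: 13.23
tool_pos: [0.5027, 0.0574, 0.1217]
orientation: [2.352, 2.082, 0.0]
force: [2.3, -0.2, 4.7]
opening: 0.0355
gripper_force: 6.0
t13.23 tray xy [ 0.2 30.9] z 121.7 yaw err deg -0.19 tz [ 0.001 -0.001 -1.   ] F [ 2.3 -0.2  4.7] open 35.5 gf 6.0
```

View pics/fin.png

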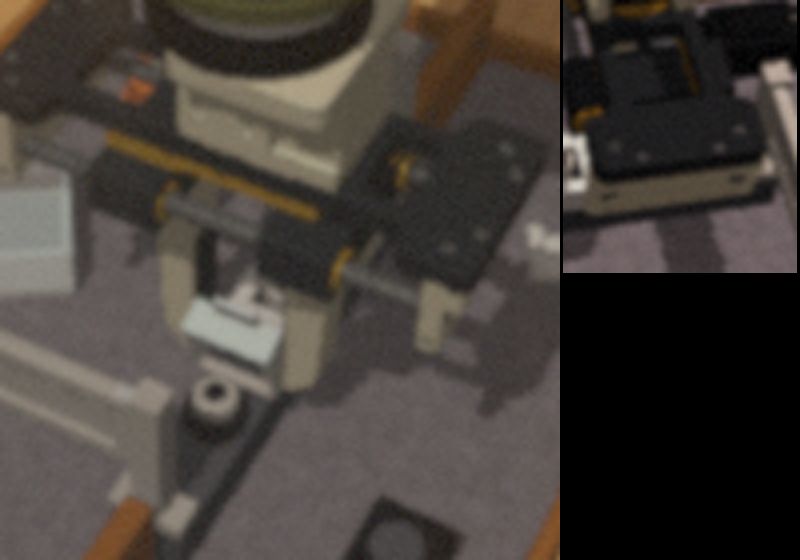

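Run:
```python
from h import *
c,s=np.cos(P[2]),np.sin(P[2])
def pt(x,r,h,a):
    y=.039+r*np.cos(a)-h*np.sin(a);z=.030+r*np.sin(a)+h*np.cos(a)
    return proj("side",(P[0]+c*x-s*y,P[1]+s*x+c*y,z)).round(1)
for a in(1.0,1.2,1.4,1.57,1.7):
    print(a,"end wall under +x,-x",pt(.018,.036,-.002,a),pt(-.018,.036,-.002,a),"top",pt(.018,.036,.012,a),pt(-.018,.036,.012,a),"lip tip",pt(.009,.046,.012,a),pt(-.009,.046,.012,a),"hinge end",pt(.018,.002,-.002,a),pt(-.018,.002,-.002,a))
```

```text
1.0 end wall under +x,-x [278.2 276.1] [299.7 285.4] top [282.  267.5] [303.5 276.5] lip tip [285.6 268.4] [296.4 273. ] hinge end [284.1 279.9] [304.8 288.8]
1.2 end wall under +x,-x [280.2 271.7] [301.7 280.9] top [284.4 263.7] [305.8 272.6] lip tip [288.6 263.3] [299.4 267.8] hinge end [284.2 279.6] [304.8 288.5]
1.4 end wall under +x,-x [282.4 267.7] [303.8 276.7] top [286.8 260.5] [308.1 269.3] lip tip [291.6 259.1] [302.4 263.5] hinge end [284.2 279.3] [304.9 288.2]
1.57 end wall under +x,-x [284.3 264.6] [305.7 273.5] top [288.7 258.5] [309.9 267.1] lip tip [294.1 256.2] [304.8 260.5] hinge end [284.3 279. ] [305.  287.9]
1.7 end wall under +x,-x [285.8 262.5] [307.1 271.4] top [290.1 257.3] [311.2 265.9] lip tip [295.8 254.5] [306.5 258.8] hinge end [284.4 278.8] [305.1 287.7]
```

```bash
cat > q.py <<'E'
from h import *
import cv2
from plant import robot
rep(robot.read_state())
I=robot.read_camera("side")["color"].astype(int)
R=I[255:292,276:314]
for v in range(0,37): print(v+255," ".join("%3d"%R[v,u].mean() for u in range(38)))
E
python3 q.py; python3 - <<'E'
E
```

```text
t13.38 tray xy [ 0.2 30.9] z 121.7 yaw err deg -0.17 tz [ 0.001 -0.001 -1.   ] F [ 2.6 -2.2  3.5] open 35.9 gf 6.0
255 115 115 113 113 109 101  88  70  41  38  36  30  45  63  72  71  67  67  65  62  63  67  65  52  42  40  39  39  40  37  42  38  35  40  40  41  41  44
256 113 116 115 116 116 111  98  73  44  31  32  32  42  52  65  66  64  64  61  65  69  78  76  57  43  40  37  41  39  36  38  40  40  42  42  39  41  40
257 112 115 113 113 115 114 106  82  51  38  34  28  36  52  60  66  59  61  59  70  77  89  78  60  42  44  39  39  37  39  38  43  41  41  40  37  40  31
258 114 115 115 116 114 116 108  85  51  33  36  38  39  55  61  64  63  66  67  76  90  95  85  68  55  44  44  44  36  41  38  41  44  37  43  38  40  41
259 116 116 117 116 117 116 107  84  53  32  31  35  37  51  63  64  65  67  72  86  98 101  94  85  68  57  54  47  39  35  42  40  39  40  35  37  41  39
260 115 113 114 114 118 116 106  84  55  38  26  34  40  54  62  65  65  74  83 105 117 118 107  97  81  76  74  64  51  43  40  44  37  41  40  38  33  35
261 115 116 116 116 116 115 109  85  53  34  37  
[... 4086 characters left out ...]
  79  81  97 109 122 129 127 111  90  77  70  76  84  85  79  77  73  65  67
288 130 118 103  92  90  79  79 107 126 110  81  57  43  49  64  95 122 121  96  65  56  69  84  95 106 114 107  86  72  54  53  60  58  63  65  64  59  60
289 124 105  94  92  88  71  74 104 126 119 101  76  68  69  90 113 125 120  94  62  46  57  70  75  80  92  89  75  64  48  46  46  55  63  64  69  64  63
290 109  92  83  88  76  61  66  99 121 129 123 113 106 109 124 130 128 113  85  55  47  62  68  71  72  71  66  54  43  37  45  49  54  66  75  75  67  65
291  94  77  77  78  69  49  57  85 110 125 134 134 134 133 137 136 123 101  74  51  44  58  64  71  65  62  53  45  41  43  48  59  65  71  84  83  79  74
```

```bash
python3 -m jog '0.2 0.0042 0 -0.0009 0;0.2 0.0043 0 -0.0002 0;0.2 0.0043 0 0.0005 0;0.2 0.0042 0 0.0011 0;0.2 0.0040 0 0.0018 0;0.2 0.0036 0 0.0024 0;0.2 0.0032 0 0.0029 0;0.2 0.0028 0 0.0034 0;0.2 0.0022 0 0.0037 0;0.2 0.0016 0 0.0040 0' 6
python3 -m jog '0.5 0 0 0 0;0.5 0 0 0 0;0.5 0.003 0 0 0;0.5 0 0 0 0;0.5 0 0 0 0;0.5 0 0 0 0'
cat > q.py <<'E'
from h import *
from plant import robot
s=robot.read_state();rep(s)
g=tray(s["tool_pos"])*1e3-[0,39];z=s["tool_pos"][2]*1e3-95
print("grasp rel hinge",g.round(1),round(z,1),"phase",np.arctan2(z,g[1]).round(3))
I=robot.read_camera("side")["color"].astype(int).mean(2)
R=I[255:296,272:314]
for v in range(0,41,1): print(v+255,"".join(" .:-=+*#%@"[min(9,int(x//19))] for x in R[v]))
E
python3 q.py
```

```text
t: 14.27
tool_pos: [0.5069, 0.0918, 0.1032]
orientation: [2.351, 2.082, -0.0]
force: [1.5, -3.3, 9.0]
opening: 0.0362
gripper_force: 6.0
t: 14.77
tool_pos: [0.5067, 0.0951, 0.1026]
orientation: [-2.351, -2.083, 0.001]
force: [-0.5, -0.3, 0.0]
opening: 0.0465
gripper_force: 0.0
t14.77 tray xy [-0.3 68.7] z 102.6 yaw err deg -0.16 tz [-0.001 -0.    -1.   ] F [-0.5 -0.3  0. ] open 46.5 gf 0.0
grasp rel hinge [-0.3 29.7] 7.6 phase 0.249
255 :--=++**********+**#**++++=============---
256 :::-==+++******++*#####***++++========-=-:
257 :::::--==++*****+*########***++==+====---:
258 ::::::::--==+++++****#######**+++++===--::
259 :::::::::::--=++++*****#######****+==--::.
260 ----:::::::::--==++*******###%###*+==--::.
261 ===---:::::.:::--==++*******######*=--::::
262 =====----:::::::::-==+++++*****##*+=-::::.
263 ===-===---::::::::::-====++*******=-:::::.
264 =----=-===---::::::::::--==+++***+=-:::::.
265 ---------=-=----:::.::::::--=+++++-:::::::
266 -------------==---::::::::::--=++=-:::::::
267 -------------===------::....:::---::::::::
268 ---------------=====---::.:.::.:::::::::::
269 -
[... 563 characters left out ...]
.::---=+***++==--:::::::::::::::::::::::::
282 .:::--+#%%#*+==---::::::::::::::::::::::-:
283 :::--=*%%%%#*====-:..::::::::::::::::::---
284 =---=*#%%%%*+++=--::::::::::::::::::::-==-
285 *++=+#%%%%#*+**=-::.:::::::::::::::::--=--
286 #****#%%%#*+**+-:::.::::.::::::::::::-==--
287 #######%%#++**=-::::::::::::.::::::::=====
288 #####*###+=+*+=:::::::::::.:.::::.::-=====
289 ####****+==+**+=--==--:::::::.:.::::-==-==
290 ###*+++*+--+*#*+++**+==--:::.:::::::------
291 ##**+=+**===+*##*###****+=:::.::.:.:------
292 ***+==+##*+==+***#***##%#+-:::::::::------
293 **+=--+*#**+==++++++*%%%%*=--:::::.::-----
294 ++=---=++*+++++===++#%%%%*===---:::::--=--
295 ++=---=++++++++++++*%%%%#*+++===--:::-----
```

```bash
python3 -m jog '0.2 0 0 0 0;0.2 0 0 0 0;0.2 0 0 0 0;0.2 0 0 0 0;0.2 0 0 0 0' 9
python3 -m jog '0.2 -0.0015 0 -0.0045 0;0.2 -0.0022 0 -0.0042 0;0.2 -0.0028 0 -0.0038 0;0.2 -0.0034 0 -0.0033 0;0.2 0 0 0 0'
python3 -m jog '0.2 -0.0039 0 -0.0028 0;0.2 -0.0042 0 -0.0022 0;0.2 -0.0045 0 -0.0015 0;0.2 -0.0047 0 -0.0008 0;0.2 -0.0047 0 0 0;0.2 0 0 0 0;0.2 0 0 0 0'
python3 q.py
```

```text
t: 15.23
tool_pos: [0.5073, 0.095, 0.1029]
orientation: [2.352, 2.082, 0.001]
force: [2.4, 0.3, -1.3]
opening: 0.036
gripper_force: 9.0
t: 15.65
tool_pos: [0.5061, 0.0848, 0.1195]
orientation: [2.352, 2.082, 0.001]
force: [0.2, 1.7, 3.6]
opening: 0.0361
gripper_force: 9.0
t: 16.23
tool_pos: [0.5034, 0.0632, 0.1265]
orientation: [2.352, 2.082, 0.001]
force: [2.1, 1.5, 5.3]
opening: 0.0358
gripper_force: 9.0
t16.23 tray xy [ 0.3 36.7] z 126.5 yaw err deg -0.19 tz [ 0.001 -0.    -1.   ] F [2.1 1.5 5.3] open 35.8 gf 9.0
grasp rel hinge [ 0.3 -2.3] 31.5 phase 1.643
255 +++*++===-::..:-====-----:::::.:.:::::::::
256 +++**+++=-:...:-===-----::::.:::::::::::::
257 +++**++++=::..:--=-------::::::..::.:::.::
258 ++******+=:.:.:-----------::::::::::.:.:::
259 =++**+**+=:...::-------===--::::.:::::::.:
260 ++******+=::..:::-----=+++==-::::::::.:::.
261 ++******+=::..::-----=+***+=----:::::.:::.
262 ++******+=::..::-----+*###*=-===--:::::.:.
263 ++******+=:::.::----=*#%%#+=-=====---:::::
264 ++******+=::-::----=*#%%%#+--=======---:::
265 +++****++==++==++===*%%%%#*===++======---:
266 ++++****+=+#
[... 693 characters left out ...]
==++=++++===++*###**+===+*###*+=++*****++=
282 ===+++++===++++**###**++==+**+=-+++*+**++=
283 +=+==++========+***##***++======+******++=
284 ++++========++++******###**+====++*****+=-
285 ***+++=+===++**++++*****###**+==++****++=-
286 #****+=====+**+=--=+**+++*#**+==++**+++==-
287 ####**+====+**=:::-+**+==++***+==++++==---
288 ####**+====+*+=:::-+**+-:-==+++==---------
289 ####*+===--+**+=--=+**=-:---====-::::-----
290 *#**+====--+***+++****=::------:::::------
291 #***+-==-::=+***#*##*+-::-----::::::------
292 ***+==---::-=+******+=-:::---:::::-=====--
293 +*+=----::::-===++++=-:.::---::::-========
294 ++=-----::.::---====-::::---:::::-==+==+==
295 ++=----:::.::::-----::::::-:::::-==++++=++
```

Run:
```python
from h import *
snap("w7")
I=load("w7")[2].astype(int).mean(2)
c,s=np.cos(P[2]),np.sin(P[2])
def pt(x,r,h,a):
    y=.039+r*np.cos(a)-h*np.sin(a);z=.030+r*np.sin(a)+h*np.cos(a)
    return proj("w7",(P[0]+c*x-s*y,P[1]+s*x+c*y,z)).round(1).tolist()
for a in(1.0,1.2,1.4,1.57):
    print(a,"under",pt(.018,.036,-.002,a),pt(-.018,.036,-.002,a),"top",pt(.018,.036,.012,a),"lip tip",pt(.009,.046,.012,a),pt(-.009,.046,.012,a),"lipund",pt(.009,.046,.009,a),"head",proj("w7",(P[0]-s*.058,P[1]+c*.058,.042)).round(1))
for v in range(205,268): print(v,"".join(" .:-=+*#%@"[min(9,int(x//25.6))] for x in I[v,235:330]))
```

```text
t16.28 tray xy [ 0.3 36.7] z 126.5 yaw err deg -0.19 tz [ 0.001 -0.    -1.   ] F [0.3 1.3 5.7] open 35.5 gf 9.0
1.0 under [318.0, 221.5] [245.7, 221.6] top [319.1, 249.3] lip tip [301.7, 245.2] [262.1, 245.3] lipund [301.6, 238.7] head [281.8 216.1]
1.2 under [318.5, 235.7] [245.3, 235.9] top [318.9, 264.6] lip tip [301.7, 265.9] [262.2, 266.0] lipund [301.7, 259.3] head [281.8 216.1]
1.4 under [318.6, 250.5] [245.2, 250.6] top [318.4, 278.4] lip tip [301.5, 285.0] [262.6, 285.1] lipund [301.5, 278.7] head [281.8 216.1]
1.57 under [318.5, 262.6] [245.4, 262.8] top [317.7, 288.3] lip tip [301.1, 298.9] [263.0, 298.9] lipund [301.2, 293.1] head [281.8 216.1]
205 **********************+++==-::-----=*%%@@@@@@@@@@@@@@@%%#*=---::::-=+++========================
206 **********************+++=-:::----=*#%@@@@@@@@@@@@@@@@@%%#*=--:-::-=++++=======================
207 **********************+++=-::----=*#%@@@@@@@@@@@@@@@@@@%%%#*=--:::-=++++=======================
208 **********************+++=-::-:-=*#%@@@@@@@@@@@@@@@@@@@@@%%#+=--::-=++++=======================
209 **********************+++=-:---
[... 5164 characters left out ...]

261 ****+=-:=%@@@@@@@@@@@@@@@@@@@@@@@@@@@@@@@@@@@@@@@@@@@@@@@@@@@@@@@@@@@@@@@@@@@@@@@@@@#-:-+******
262 ****+=-:=%@@@@@@@@@@@@@@@@@@@@@@@@@@@@@@@@@@@@@@@@@@@@@@@@@@@@@@@@@@@@@@@@@@@@@@@@@@#-:-=******
263 ****+-::=#@@@@@@@@@@@@@@@@@@@@@@@@@@@@@@@@@@@@@@@@@@@@@@@@@@@@@@@@@@@@@@@@@@@@@@@@@@*-:-=+*****
264 ****=-::-+#%%%%%%%%@%%%%%%%#%@@@@@@@@@@@@@@@@@@@@@@@@@@@@@@@@@@@%##%%%%%@@@@%%%%%%%#+-:--+*****
265 ***+=-:::-=====++*****+++++++***********************************++++++++*****++=====--::-=+****
266 ***+-:::::::::--=========================================================+====-----::::--=+****
267 ***=-:::::::::-=========================================================+++===--::::::::--+****
```

```bash
cat > a.py <<'E'
from h import *
from scipy.optimize import brentq
snap("wq")
I=load("wq")[2].astype(float).mean(2)
c,s=np.cos(P[2]),np.sin(P[2])
def pt(x,r,h,a):
    y=.039+r*np.cos(a)-h*np.sin(a);z=.030+r*np.sin(a)+h*np.cos(a)
    return proj("wq",(P[0]+c*x-s*y,P[1]+s*x+c*y,z))
# sharp dark-to-bright step at both flanks, away from head and lip
col=I[:,[250,252,254,308,310,312]].mean(1);print("steps",[(v,int(col[v+1]-col[v-1])) for v in range(190,300) if col[v+1]-col[v-1]>35])
for a in np.arange(1.0,1.75,.1):print(round(a,2),"under edge v %.1f"%pt(0,.036,-.002,a)[1],end="; ")
g=tray(load("wq")[1][:2,3]);print()
E
python3 -m jog '0.2 -0.0028 0 0.0002 0;0.2 -0.0028 0 0.0002 0;0.2 -0.0028 0 0.0003 0;0.2 -0.0028 0 0.0003 0;0.2 0 0 0 0;0.2 0 0 0 0' 9; python3 a.py
```

```text
t: 16.83
tool_pos: [0.502, 0.0523, 0.125]
orientation: [2.352, 2.082, 0.001]
force: [3.7, 1.4, 1.0]
opening: 0.036
gripper_force: 9.0
t16.83 tray xy [ 0.2 25.7] z 125.0 yaw err deg -0.18 tz [ 0.001  0.    -1.   ] F [3.7 1.4 1. ] open 36.0 gf 9.0
steps [(234, 63), (235, 106), (236, 60), (268, 48), (269, 74), (270, 56)]
1.0 under edge v 200.7; 1.1 under edge v 207.7; 1.2 under edge v 215.1; 1.3 under edge v 222.6; 1.4 under edge v 230.1; 1.5 under edge v 237.6; 1.6 under edge v 244.9; 1.7 under edge v 251.8;
```

```bash
python3 -m jog '0.2 -0.001 0 -0.0008 0;0.2 -0.001 0 -0.0007 0;0.2 0 0 0 0;0.2 0 0 0 0;0.2 0 0 0 0'; python3 a.py;python3 -m jog '0.2 0 0 0 0;0.2 0 0 0 0;0.2 0 0 0 0;0.2 0 0 0 0;0.2 0 0 0 0;0.2 0 0 0 0;0.2 0 0 0 0;0.2 0 0 0 0;0.2 0 0 0 0;0.2 0 0 0 0'; python3 a.py
python3 - <<'E'
# leaf still square? band edges in side view vs projection
from h import *
I=load("wq")[2].astype(float).mean(2)
for u in(330,430,530):
    print(u,[(v,int(I[v+1,u]-I[v-1,u])) for v in range(60,240) if abs(I[v+1,u]-I[v-1,u])>50])
c,s=np.cos(P[2]),np.sin(P[2])
for x in(.03,.09,.15,.18):print(x,[proj("wq",(P[0]+c*x-s*y,P[1]+s*x+c*y,.088)).round(1).tolist() for y in(.101,.109)])
E
```

```text
t: 17.3
tool_pos: [0.5017, 0.0506, 0.1256]
orientation: [2.352, 2.083, 0.002]
force: [9.6, 5.0, -7.8]
opening: 0.036
gripper_force: 9.0
t17.30 tray xy [ 0. 24.] z 125.6 yaw err deg -0.17 tz [ 0.001  0.001 -1.   ] F [ 9.6  5.  -7.8] open 36.0 gf 9.0
steps [(233, 91), (234, 88), (266, 58), (267, 37)]
1.0 under edge v 197.0; 1.1 under edge v 204.1; 1.2 under edge v 211.4; 1.3 under edge v 218.9; 1.4 under edge v 226.4; 1.5 under edge v 233.9; 1.6 under edge v 241.2; 1.7 under edge v 248.1; 
t: 18.18
tool_pos: [0.5017, 0.0506, 0.1256]
orientation: [2.352, 2.083, 0.002]
force: [9.0, 3.9, -8.2]
opening: 0.0359
gripper_force: 9.0
t18.18 tray xy [ 0.1 24. ] z 125.6 yaw err deg -0.17 tz [ 0.001  0.001 -1.   ] F [ 9.   3.9 -8.2] open 35.9 gf 9.0
steps [(233, 91), (234, 88), (266, 58), (267, 37)]
1.0 under edge v 197.0; 1.1 under edge v 204.0; 1.2 under edge v 211.3; 1.3 under edge v 218.8; 1.4 under edge v 226.4; 1.5 under edge v 233.9; 1.6 under edge v 241.2; 1.7 under edge v 248.1; 
330 [(82, 68), (83, 50), (104, -58)]
430 [(81, 58), (102, -50), (103, -60), (197, 50)]
530 [(80, 56), (81, 54), (101, -50), (102, -62), (103, -51), (196, 53)]
0.03 [[364.7, 104.4], [366.2, 80.9]]
0.09 [[529.4, 104.0], [533.7, 80.6]]
0.15 [[694.1, 103.7], [701.4, 80.2]]
0.18 [[776.4, 103.5], [785.2, 80.0]]
```

```bash
python3 -m jog '0.2 0.0008 0 0.0005 0;0.2 0 0 0 0;0.2 0 0 0 0;0.2 0 0 0 0;0.2 0 0 0 0;0.2 0 0 0 0'; python3 a.py
python3 - <<'E'
from plant import robot
from h import *
I=robot.read_camera("side")["color"].astype(int).mean(2)
np.save("s9.npy",I)
c,s=np.cos(P[2]),np.sin(P[2])
I0=load("side")[2].astype(int).mean(2)
f=lambda x,y,z:proj("side",(P[0]+c*x-s*y,P[1]+s*x+c*y,z)).round(1).tolist()
print("B cap -x edge top",f(-.018,-.017,.042),f(-.018,.017,.042),"C",f(-.018,-.075,.042),f(.018,-.041,.042))
for J in(I0,I):
  print()
  for v in range(228,276,2):print(v,"".join(" .:-=+*#%@"[min(9,int(x//19))] for x in J[v,285:345]))
E
```

```text
t: 18.73
tool_pos: [0.5018, 0.0509, 0.1256]
orientation: [2.351, 2.082, 0.0]
force: [6.1, 1.3, -1.9]
opening: 0.0361
gripper_force: 9.0
t18.73 tray xy [ 0.1 24.3] z 125.6 yaw err deg -0.17 tz [ 0.001 -0.    -1.   ] F [ 6.1  1.3 -1.9] open 36.1 gf 9.0
steps [(233, 92), (234, 89), (266, 60), (267, 55)]
1.0 under edge v 197.5; 1.1 under edge v 204.5; 1.2 under edge v 211.8; 1.3 under edge v 219.3; 1.4 under edge v 226.9; 1.5 under edge v 234.4; 1.6 under edge v 241.6; 1.7 under edge v 248.6; 
B cap -x edge top [321.6, 258.6] [312.2, 273.0] C [336.4, 235.9] [308.1, 241.2]

228 ==============+****+---=-========--::--==+++++++===+****+===
230 =============++***+----=========+++==------=====++++***+====
232 ============+****+=---=-=====++*######*++==----=====++=-:---
234 ===========++***+=-----=====*####***+**####*++==-------::--=
236 ==========++***+=---=-=====+*###**+--:-+****####**+--::::-==
238 =========++***+=-----====++*##*++*+=---+++++*####*+-::::-===
240 ========++***+=-----====++###+=-=+******+=+*####*=-::::-====
242 ========+***+=----=-====+*##**+===+++++==+*####+=--::--=====
244 
[... 1896 characters left out ...]
----=+==--::::::::.::...:-=---=======-------::::--
256 =-:..::-----=+*+++====--::::::.::::---::::--=========----=++
258 =-:..:--===+*#%##**=---------::::::::-::.:::-::----======++*
260 ====--+####%%%##**+-:::-======--------:::::----:-------==++*
262 *#%%##*****#%%#**#**++==+++++=====----::-----------------=+*
264 %%%%%%%##**+********#**+++***++++===-::-====-------------++*
266 %%%%%%%%%%%###**+++++++++******++==---:-----------------=++*
268 ##%%%%%%%%%%%%%###%##*++++*****++=----------------------=+++
270 ==+**##%%%%%%%%%%%%%%#*+*******++=----------------------=+++
272 =======+**#%%%%%%%%%#*+++******+==------------------------=+
274 ====++++**+++**#%%%#*==++***+*++=---------------------------
```

```bash
python3 -c "
from plant import robot
print(robot.close_job())"
```

```text
the job is handed in; nothing more can be done
None
```

Handed in at about 19 s: the gate stands within about 1° of square; bolt A sank about 5 mm when tapped, bolt B was solid and bolt C was not tapped; cap A is held open in the gripper at about 1.48 rad, and the camera parts were not touched — bolt B's cap was hidden from the cameras at the end, so I could not confirm that it stayed shut.

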